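Open the code-locked cutter box

TASK

The router cutters are locked away in the grey steel box on the bench. With the fingers closed, key in its code by pressing the fourth key from the left fully in, then the second, then the fifth (counted from the left as you face the keys from the robot's side), and then push the release slide at the right end of the row all the way to the left so that the lid springs open. Press no other key, and do not pick up or shift the tape measure, sanding block, pencil or glue bottle that stand round the box.

Things in the scene. Friction and masses are not known exactly. Their poses are not given: they have to be found in the camera images.
- key_plate (a point): Middle of the upper face of the aluminium key plate (258 mm along y, 50 mm along x), 77 mm above the bench, on the front of the grey steel cutter box, which is screwed to the bench. Axes: y along the row of keys towards its left end, z up, x from the keys to the lid, level and away from the robot (turned up to 0.28 rad either way).
- lid_edge (a point): Middle of the lid's front edge, top side. The box is 270 mm wide and 190 mm deep; its lid (with a carrying handle lying flat on it) begins 30 mm behind (+x) the line of the keys and stands 12 mm above the plate, the handle 23 mm. The point moves with the lid.
- key1_top (a point): Centre of the top of the first (leftmost) key from the left: a round steel push key of 18 mm diameter, 100 mm along y from the middle of the plate. The keys are 34 mm apart. Its top stands 10 mm above the plate when out and 3 mm above it when fully in; the point moves with the key. Axes as the plate's.
- key1 (a joint): How far the first (leftmost) key is pressed in, m: 0 out, 0.007 fully in (stop). It resists with about 3 N and stays where it was pushed; it does not spring back.
- key2_top (a point): Centre of the top of the second key from the left: a round steel push key of 18 mm diameter, 66 mm along y from the middle of the plate. The keys are 34 mm apart. Its top stands 10 mm above the plate when out and 3 mm above it when fully in; the point moves with the key. Axes as the plate's.
- key2 (a joint): How far the second key is pressed in, m: 0 out, 0.007 fully in (stop). It resists with about 3 N and stays where it was pushed; it does not spring back.
- key3_top (a point): Centre of the top of the third (middle) key from the left: a round steel push key of 18 mm diameter, 32 mm along y from the middle of the plate. The keys are 34 mm apart. Its top stands 10 mm above the plate when out and 3 mm above it when fully in; the point moves with the key. Axes as the plate's.
- key3 (a joint): How far the third (middle) key is pressed in, m: 0 out, 0.007 fully in (stop). It resists with about 3 N and stays where it was pushed; it does not spring back.
- key4_top (a point): Centre of the top of the fourth key from the left: a round steel push key of 18 mm diameter, -2 mm along y from the middle of the plate. The keys are 34 mm apart. Its top stands 10 mm above the plate when out and 3 mm above it when fully in; the point moves with the key. Axes as the plate's.
- key4 (a joint): How far the fourth key is pressed in, m: 0 out, 0.007 fully in (stop). It resists with about 3 N and stays where it was pushed; it does not spring back.
- key5_top (a point): Centre of the top of the fifth (rightmost) key from the left: a round steel push key of 18 mm diameter, -36 mm along y from the middle of the plate. The keys are 34 mm apart. Its top stands 10 mm above the plate when out and 3 mm above it when fully in; the point moves with the key. Axes as the plate's.
- key5 (a joint): How far the fifth (rightmost) key is pressed in, m: 0 out, 0.007 fully in (stop). It resists with about 3 N and stays where it was pushed; it does not spring back.
- release_knob (a point): Top centre of the knob of the release slide at the right end of the row: a dark ribbed steel block, 20 mm (x) by 15 mm (y), 14 mm high above the plate, on a foot 32 mm long (y) and 3 mm high; in line with the keys, 85 mm right of the plate's middle when locked. To its right the plate is bare for 36 mm. The point moves with the slide. Axes as the plate's.
- release (a joint): Travel of the release slide, m: 0 locked (right), 0.014 fully left, towards the keys (the plate's +y). It takes 2 to 4 N and stays where it is pushed. The lock stops it after about 3 mm unless the fourth, second and fifth keys are in and the first and third out; past about 10 mm it lets go of the lid.
- lid (a joint): Lid angle, rad: 0 shut, 0.6 fully sprung up about its rear hinge. A spring opens it by itself in about half a second once the slide lets go, if nothing stands in the way above it; its front edge then rises about 75 mm.
- tape_measure: Bystander, loose: yellow pocket tape measure, 59x65x31 mm, lying just in front of the box. Origin at the centre of its underside.
- cork_block: Bystander, loose: cork sanding block, 40x64x27 mm, lying just in front of the box. Origin at the centre of its underside.
- pencil_0: Bystander, loose: red pencil, 143 mm long, 7 mm thick, lying at the right end of the box. Origin at the centre of its underside.
- glue_bottle: Bystander, loose: white glue bottle, 58 mm across, 158 mm tall, back right on the bench. Origin at the centre of its underside.

How it is judged:
By the outcome, as a careful person would: the job done as asked, in the order asked, and still so for the second after the job is handed in, with the robot touching nothing.
It also fails if it takes over 48 s, if anything falls off the work surface, if the arm or the gripper's body presses on something with over 40 N, if the wrist force passes 120 N, or if a joint passes its speed limit or range.

ROBOT

A 6-joint arm with a two-finger parallel gripper is mounted at the origin on the work surface; the furniture and walls round the work are solid. World frame = base frame: x ahead of the robot, y to its left, z up, the work surface at z = 0. Lengths are in m, angles in rad, forces in N, time in s.
With the tool pointing down it reaches from about 0.3 to 0.875 m from the base axis. Payload 6.4 kg.
Tool frame: the origin (TCP) lies where the fingers leave the gripper's body, on its centre line; the fingertips stand 73 mm ahead of it and the grasp point (between the pads) lies 54 mm ahead of it; z points along the fingers, y is the line along which they close (so a half turn about z gives the same grasp; the last joint's range is limited). The gripper opens to 85 mm and grips with 20 to 120 N. Pads are 22 mm wide; open, the fingers measure 114 mm over their backs; the gripper's body (76 mm by 85 mm) begins 54 mm behind the grasp point. The pads swing forward as they close: fully open they stand 13 mm farther back than shut.
Start: joints at [-1.379, 0.181, 1.607, -0, 1.354, -0.206], TCP at [0.223, -0.53, 0.304] pointing down, gripper open.
Joint ranges: [-2.99, 2.99], [-0.89, 2.07], [0.3, 2.58], [-1.14, 4.28], [0, 2.63], [-3.12, 3.12]. Speed limits (rad/s): [2.57, 2.57, 3.01, 3.14, 3.14, 3.14].

INTERFACE

Orientations are given as a unit quaternion [w, x, y, z].
In Python, from bench import ctrl gives the robot as it stands.
- The arm moves only by the tool carry_out, never from a script. Its argument "steps" is one flat list of numbers, 7 for each row, row after row: the shift along the tool's x, y, z in m, then the turn, a rotation vector about the tool's x, y, z in rad, then the opening, from 0 (shut) to 1 (fully open). In form: [dx, dy, dz, wx, wy, wz, claw, dx, dy, dz, wx, wy, wz, claw, ...]. A call has 1 to 20 rows; each row is the pose to reach, as a shift and turn from the pose commanded when the call began, along the tool's axes at that moment; what a row does not reach only later rows make up. A row lasts 1/10 s, in which the tool goes at most 50 mm and 8.59 degrees, less where a joint would pass 70% of its speed; a pose out of reach is approached as far as the arm can. A call with a gripper value outside its range is refused whole. The fingers move at their own pace and stop on an object; the grip force is fixed at half the most. Time passes only in rows, so rows that repeat a pose let the fingers close. It gives the time, the measured TCP pose, the force, the opening and the grip force at its end, in the units of the state.
- ctrl.get_obs(): the state, without advancing time (a new reading comes with each control period).
- ctrl.camera(name): name is "scene" or "top" or "wrist"; returns the picture (400x640x3 uint8, red, green, blue); there is no depth.
- ctrl.camera_params(name): a dict with "vertical_fov" (degrees; the focal length in pixels is half the picture's height over the tangent of half this angle, whatever the lens; pixels are square), "cx", "cy" (the principal point, pixels), "cam_to_world" (4x4, takes a point from camera to world coordinates); the wrist camera has in their place "hand_eye" (4x4, takes a point from camera to tool coordinates, whose origin is the TCP and whose axes are the flange's). Camera axes: x right, y down, z forward; pixel columns grow to the right and rows downward; lengths in m; the calibration is good to about 2 mm. A picture is of the moment at which its call begins: read the wrist's pose just before it. camera_params takes no time and is no camera call.
- ctrl.hand_in(): hands the job in; it is judged then, once.
The state is a dict: "time_s": time; "q": joint angles; "dq": joint speeds; "joint_efforts": joint torques, N m; "eef_pos": TCP position; "eef_rot": TCP orientation; "wrist_force": force on the tool from outside, world axes, zero at the start; "torque": the same for the moment, N m; "opening": opening from 0.0 (shut) to 1.0 (fully open); "grasp_force": force on a finger pad.
Only numpy, scipy, OpenCV 4.12 (cv2) and the standard library are available. Lean on these libraries where they do the work, as an engineer would, in place of code of your own. Each camera call takes 0.05 s, during which the arm holds its last target. There are 200 camera calls.

## Working session

There is one attempt and no reset: what is moved stays moved. The work goes in short steps, Python scripts to look and compute and a tool call to move; the robot and the scene stay as the last step left them, time stands still between calls to the robot, and variables do not carry over. Pictures are saved under pics/ and viewed, at most 10 in all, crops included, and the job is handed in when it is done.

Besides the shell and the picture viewer there is one more tool, called by a JSON object that holds its "api" and its "payload". carry_out: Moves the arm, as the interface text tells. Its arguments: {"type":"object","properties":{"steps":{"type":"array"}},"required":["steps"]}

```bash
mkdir -p pics
python3 - <<'E'
from bench import ctrl
import cv2,numpy as np
o=ctrl.get_obs();print(o)
for n in("scene","top"):
    im=ctrl.camera(n);cv2.imwrite(f"pics/{n}0.png",im[:,:,::-1])
    print(n,ctrl.camera_params(n))
print(ctrl.camera_params("wrist"))
E
```

```text
{'time_s': 0.0, 'q': array([-1.37925538e+00,  1.81534630e-01,  1.60799570e+00, -2.15603354e-05,
        1.35381773e+00, -2.06296915e-01]), 'dq': array([-2.06235794e-03,  6.59257263e-04,  2.29873368e-04, -4.06157825e-04,
        5.35578216e-04,  8.11671204e-05]), 'joint_efforts': array([-8.37608059e-05, -4.44877267e+01, -3.51339054e+01, -3.59771011e-04,
        8.98838363e-03,  1.20761786e-05]), 'eef_pos': array([ 0.22269963, -0.52965854,  0.3029936 ]), 'eef_rot': array([-8.77754915e-04,  9.80279942e-01,  1.97611902e-01, -4.04946349e-06]), 'wrist_force': array([ 0.19442372, -0.73982401,  0.87139088]), 'torque': array([-0.04413706,  0.03458024, -0.04925169]), 'grasp_force': 0.0, 'opening': 0.9995464384135616}
scene {'vertical_fov': 45.883950113954995, 'cx': 324.3770686360449, 'cy': 201.2279414747759, 'cam_to_world': array([[-0.83156233, -0.26349529,  0.48895227, -0.0735012 ],
       [-0.55520169,  0.36901001, -0.7453742 ,  0.72420225],
       [ 0.01597431, -0.89129224, -0.45314785,  0.60212383],
       [ 0.        ,  0.        ,  0.        ,  1.        ]])}
top {'vertical_fov': 47.38473600665431, 'cx': 321.69663797894674, 'cy': 199.53638634021516, 'cam_to_world': array([[-0.0051435 , -0.99227742,  0.12393172,  0.38607914],
       [-0.99997507,  0.00570342,  0.00416361, -0.15875003],
       [-0.00483829, -0.12390722, -0.99228201,  1.01386115],
       [ 0.        ,  0.        ,  0.        ,  1.        ]])}
{'vertical_fov': 64.72602499095373, 'cx': 319.0586098533556, 'cy': 201.08420430044282, 'hand_eye': array([[-1.28529995e-04, -9.59757982e-01, -2.80828416e-01,
         7.22404013e-02],
       [ 9.99999934e-01, -2.75800609e-05, -3.63424061e-04,
        -6.70548080e-04],
       [ 3.41053879e-04, -2.80828444e-01,  9.59757922e-01,
        -6.99984439e-02],
       [ 0.00000000e+00,  0.00000000e+00,  0.00000000e+00,
         1.00000000e+00]])}
```

View pics/top0.png

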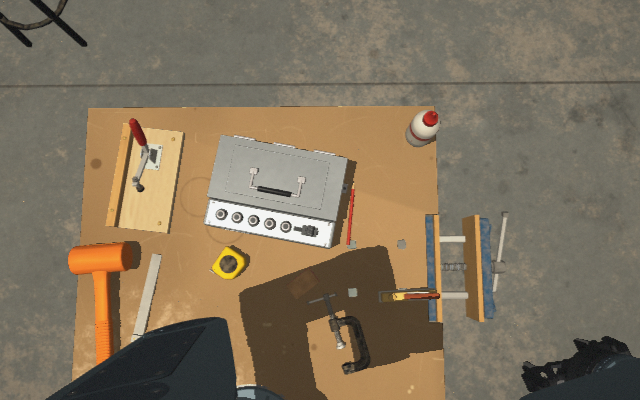

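View pics/scene0.png

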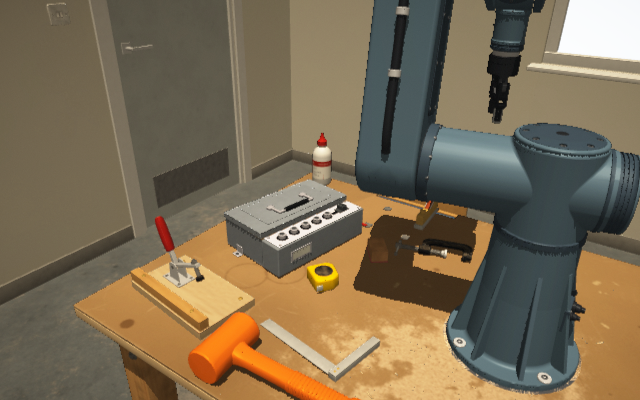

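The top view shows the box, with keys at about (221,214), (237,217), (253,221), (270,224) and (286,227), and the release knob at about (312,231). The scene view agrees: the lid is shut and the tape measure is in front of the box. Next I'll measure the key centres.

```bash
cat > h.py <<'E'
import numpy as np,cv2
from scipy.spatial.transform import Rotation as R
from bench import ctrl
def rot(o):
    w,x,y,z=o["eef_rot"];return R.from_quat([x,y,z,w])
def ray(name,uv,zp,o=None):
    p=ctrl.camera_params(name);f=200/np.tan(np.radians(p["vertical_fov"]/2))
    if name=="wrist":
        T=np.eye(4);T[:3,:3]=rot(o).as_matrix();T[:3,3]=o["eef_pos"];T=T@p["hand_eye"]
    else:T=p["cam_to_world"]
    uv=np.atleast_2d(uv).astype(float)
    d=np.c_[(uv[:,0]-p["cx"])/f,(uv[:,1]-p["cy"])/f,np.ones(len(uv))]@T[:3,:3].T
    return T[:3,3]+d*((zp-T[2,3])/d[:,2])[:,None]
def goal(o,P,Rg):
    "shift and rotvec in current tool axes to reach TCP P, rotation Rg"
    r=rot(o);return np.r_[r.inv().apply(np.array(P)-o["eef_pos"]),(r.inv()*Rg).as_rotvec()].round(4)
E
python3 - <<'E'
from h import *
im=cv2.imread("pics/top0.png")
hsv=cv2.cvtColor(im,cv2.COLOR_BGR2HSV)
m=((hsv[...,1]<40)&(hsv[...,2]>200)).astype(np.uint8)*255
m[:,:195]=0;m[:,350:]=0;m[:190]=0;m[255:]=0
m=cv2.morphologyEx(m,cv2.MORPH_CLOSE,np.ones((25,25)))
c=max(cv2.findContours(m,0,2)[0],key=cv2.contourArea)
(r)=cv2.minAreaRect(c);print(r)
b=cv2.boxPoints(r);w=ray("top",b,.077);print(w.round(4),w.mean(0),np.linalg.norm(np.diff(w,axis=0),axis=1))
k=ray("top",[[221,214],[237,217],[253,221],[270,224],[286,227]],.087);print(k.round(4))
cv2.imwrite("pics/topc.png",cv2.resize(im[190:260,195:345],None,fx=5,fy=5,interpolation=2))
E
```

```text
((270.55450439453125, 211.94680786132812), (125.86640930175781, 48.54975128173828), 9.673355102539062)
[[ 0.451   0.087   0.077 ]
 [ 0.5509  0.0726  0.077 ]
 [ 0.5049 -0.1859  0.077 ]
 [ 0.4063 -0.1683  0.077 ]] [ 0.47826491 -0.04864241  0.077     ] [0.10088373 0.26250019 0.10011944]
[[ 0.4732  0.0511  0.087 ]
 [ 0.4669  0.0182  0.087 ]
 [ 0.4585 -0.0146  0.087 ]
 [ 0.4522 -0.0493  0.087 ]
 [ 0.4459 -0.0819  0.087 ]]
```

View pics/topc.png

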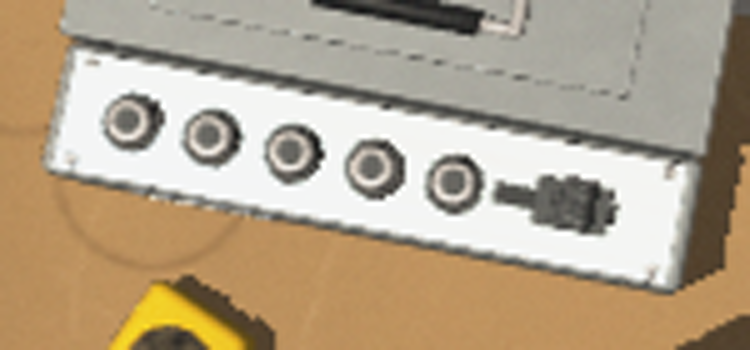

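The crop shows the five key centres, all of them still out, and the slide at the right end. I'll move to a wrist view with the fingers shut.

```bash
cat >> h.py <<'E'
def frame(psi):
    xp=np.array([np.cos(psi),np.sin(psi),0]);yp=np.array([-np.sin(psi),np.cos(psi),0]);return xp,yp
def Rgoal(psi,tilt=0):
    "tool x along plate +y, y along plate +x, z down; tilt leans body to the robot"
    xp,yp=frame(psi);return R.from_matrix(np.c_[yp,xp,[0,0,-1]])*R.from_rotvec([tilt,0,0])
E
python3 - <<'E'
from h import *
o=ctrl.get_obs();print(goal(o,[.445,-.085,.30],Rgoal(-.2025)))
print(Rgoal(-.2,.2).as_matrix().round(2))
E
```

```text
[ 0.3772 -0.3239  0.0037 -0.0012 -0.001  -0.9705]
[[ 0.2   0.96 -0.19]
 [ 0.98 -0.19  0.04]
 [ 0.   -0.2  -0.98]]
```

{"api": "carry_out", "payload": {"steps": [0.09,-0.08,0,0,0,-0.24,0,0.19,-0.16,0,0,0,-0.48,0,0.28,-0.24,0,0,0,-0.72,0,0.377,-0.324,0.004,-0.001,-0.001,-0.97,0,0.377,-0.324,0.004,-0.001,-0.001,-0.97,0,0.377,-0.324,0.004,-0.001,-0.001,-0.97,0,0.377,-0.324,0.004,-0.001,-0.001,-0.97,0,0.377,-0.324,0.004,-0.001,-0.001,-0.97,0,0.377,-0.324,0.004,-0.001,-0.001,-0.97,0,0.377,-0.324,0.004,-0.001,-0.001,-0.97,0,0.377,-0.324,0.004,-0.001,-0.001,-0.97,0,0.377,-0.324,0.004,-0.001,-0.001,-0.97,0,0.377,-0.324,0.004,-0.001,-0.001,-0.97,0,0.377,-0.324,0.004,-0.001,-0.001,-0.97,0,0.377,-0.324,0.004,-0.001,-0.001,-0.97,0,0.377,-0.324,0.004,-0.001,-0.001,-0.97,0,0.377,-0.324,0.004,-0.001,-0.001,-0.97,0,0.377,-0.324,0.004,-0.001,-0.001,-0.97,0]}}

```text
time_s: 1.9
eef_pos: [0.4447, -0.0857, 0.2999]
eef_rot: [0.001, 0.775, 0.632, -0.0]
wrist_force: [-0.4, 0.2, 0.7]
opening: 0.002
grasp_force: 0.0
```

Run:
```python
from h import *
o=ctrl.get_obs();im=ctrl.camera("wrist")[:,:,::-1].copy();cv2.imwrite("pics/w1.png",im);np.savez("w1.npz",p=o["eef_pos"],r=o["eef_rot"])
print(o["time_s"],o["eef_pos"],o["opening"],o["wrist_force"])
g=cv2.medianBlur(cv2.cvtColor(im,cv2.COLOR_BGR2GRAY),3)
c=cv2.HoughCircles(g,cv2.HOUGH_GRADIENT,1,25,param1=150,param2=18,minRadius=6,maxRadius=16)
print(c)
```

```text
1.9 [ 0.44474809 -0.08568087  0.29991197] 0.0017255233151882462 [-0.37012951  0.22467978  0.70642592]
[[[319.5 105.5  13.4]
  [319.5 145.5   9.6]
  [317.5  20.5  15.4]
  [318.5  62.5   6.9]
  [  8.5 224.5  10.3]
  [319.5 182.5   9.4]
  [121.5 305.5   9.4]
  [225.5  70.5   6.9]]]
```

View pics/w1.png

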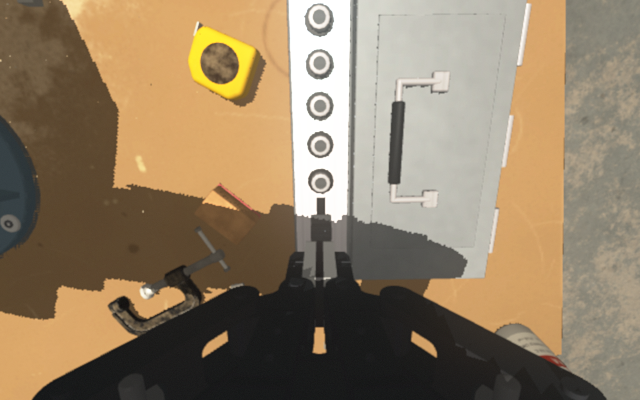

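The wrist view shows the keys in a vertical line at u≈319, v≈20, 63, 105, 146, 182, with the knob at about (320,228). I need a closer look at the closed fingertips, which are around (320,270).

Run:
```python
from h import *
im=cv2.imread("pics/w1.png")
c=cv2.resize(im[160:330,240:400],None,fx=3.5,fy=3.5,interpolation=2)
c=np.clip(c.astype(float)*2,0,255).astype(np.uint8)
cv2.imwrite("pics/w1c.png",c)
z=np.load("w1.npz");o=dict(eef_pos=z["p"],eef_rot=z["r"])
hsv=cv2.cvtColor(im,cv2.COLOR_BGR2GRAY)
k=ray("wrist",[[318.5,19],[319,63],[319.5,105],[319.8,145.3],[320,181.7]],.087,o)
print(k.round(4))
t=ray("top",np.array([[131,120],[210,135],[291,151],[372,167],[453,183]])/5+[194.6,189.6],.087);print(t.round(4))
for a in (k,t):
    s=np.array([100,66,32,-2,-36])/1e3
    A=np.polyfit(s,a[:,:2],1);print(A.round(4),"psi",-np.arctan2(A[0,0],A[0,1]), "res",(a[:,:2]-np.outer(s,A[0])-A[1]).round(4).tolist())
print("knob w",ray("wrist",[[320,228]],.091,o),"knob top",ray("top",[[570/5+194.6,202/5+189.6]],.091))
```

```text
[[ 0.4732  0.0524  0.087 ]
 [ 0.467   0.0206  0.087 ]
 [ 0.4607 -0.0121  0.087 ]
 [ 0.4541 -0.0457  0.087 ]
 [ 0.4476 -0.0781  0.087 ]]
[[ 0.4741  0.0515  0.087 ]
 [ 0.4677  0.0191  0.087 ]
 [ 0.461  -0.0141  0.087 ]
 [ 0.4543 -0.0472  0.087 ]
 [ 0.4476 -0.0803  0.087 ]]
[[ 0.189   0.9627]
 [ 0.4545 -0.0434]] psi -0.1938722863078023 res [[-0.0002, -0.0005], [0.0001, 0.0004], [0.0002, 0.0005], [-0.0, -0.0004], [-0.0001, -0.0001]]
[[ 0.1953  0.9703]
 [ 0.4547 -0.0453]] psi -0.1986700806000067 res [[-0.0002, -0.0003], [0.0002, 0.0003], [0.0001, 0.0001], [-0.0, -0.0], [-0.0001, -0.0001]]
knob w [[ 0.43872329 -0.12105468  0.091     ]] knob top [[ 0.43935813 -0.12805135  0.091     ]]
```

View pics/w1c.png

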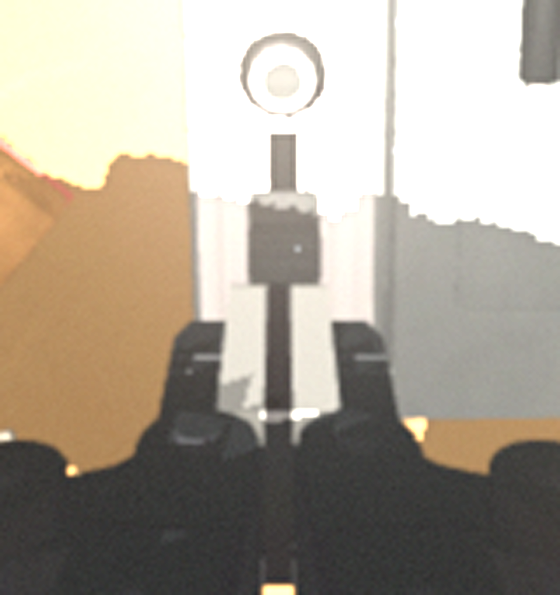

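The closed fingertips are at about (320,241). They measure roughly 22 mm along the row by 16–30 mm across it, narrow enough to press a single key. Now key 4.

{"api": "carry_out", "payload": {"steps": [0.02,0.001,0.05,0,0,0,0,0.04,0.0015,0.09,0,0,0,0,0.0403,0.0015,0.12,0,0,0,0,0.0403,0.0015,0.132,0,0,0,0,0.0403,0.0015,0.136,0,0,0,0,0.0403,0.0015,0.138,0,0,0,0,0.0403,0.0015,0.14,0,0,0,0,0.0403,0.0015,0.142,0,0,0,0,0.0403,0.0015,0.142,0,0,0,0]}}

```text
time_s: 2.85
eef_pos: [0.4553, -0.0469, 0.1589]
eef_rot: [0.002, 0.775, 0.632, 0.0]
wrist_force: [1.2, -0.8, 2.2]
opening: -0.001
grasp_force: 1.0
```

{"api": "carry_out", "payload": {"steps": [0,0,0.0015,0,0,0,0,0,0,0.003,0,0,0,0,0,0,0.0045,0,0,0,0,0,0,0.0055,0,0,0,0,0,0,0.0065,0,0,0,0,0,0,0.0065,0,0,0,0]}}

```text
time_s: 3.45
eef_pos: [0.4548, -0.0465, 0.1524]
eef_rot: [0.001, 0.775, 0.632, -0.0]
wrist_force: [-2.7, 1.5, 15.3]
opening: 0.004
grasp_force: 7.4
```

{"api": "carry_out", "payload": {"steps": [0,0,0.001,0,0,0,0,0,0,0.0015,0,0,0,0,0,0,0.0015,0,0,0,0]}}

```text
time_s: 3.75
eef_pos: [0.4549, -0.0465, 0.1523]
eef_rot: [0.001, 0.775, 0.632, -0.0]
wrist_force: [-9.6, 2.2, 30.1]
opening: 0.001
grasp_force: 14.8
```

Key 4 is on its stop: the tool stays at z=0.1523 while the force climbs. Key 2 next.

{"api": "carry_out", "payload": {"steps": [0,0,-0.02,0,0,0,0,0,0,-0.035,0,0,0,0,0.03,0,-0.035,0,0,0,0,0.0676,-0.0004,-0.035,0,0,0,0,0.0676,-0.0004,-0.035,0,0,0,0,0.0676,-0.0004,-0.02,0,0,0,0,0.0676,-0.0004,-0.012,0,0,0,0,0.0676,-0.0004,-0.009,0,0,0,0,0.0676,-0.0004,-0.0075,0,0,0,0,0.0676,-0.0004,-0.006,0,0,0,0,0.0676,-0.0004,-0.0045,0,0,0,0,0.0676,-0.0004,-0.003,0,0,0,0,0.0676,-0.0004,-0.0015,0,0,0,0,0.0676,-0.0004,-0.0005,0,0,0,0,0.0676,-0.0004,0,0,0,0,0,0.0676,-0.0004,0,0,0,0,0]}}

```text
time_s: 5.35
eef_pos: [0.4681, 0.0196, 0.1523]
eef_rot: [0.001, 0.775, 0.632, -0.001]
wrist_force: [-11.9, 1.0, 28.2]
opening: -0.002
grasp_force: 14.3
```

{"api": "carry_out", "payload": {"steps": [0,0,-0.02,0,0,0,0,0,0,-0.035,0,0,0,0,-0.04,0,-0.035,0,0,0,0,-0.08,0.0006,-0.035,0,0,0,0,-0.102,0.0006,-0.035,0,0,0,0,-0.102,0.0006,-0.035,0,0,0,0,-0.102,0.0006,-0.02,0,0,0,0,-0.102,0.0006,-0.012,0,0,0,0,-0.102,0.0006,-0.009,0,0,0,0,-0.102,0.0006,-0.0075,0,0,0,0,-0.102,0.0006,-0.006,0,0,0,0,-0.102,0.0006,-0.0045,0,0,0,0,-0.102,0.0006,-0.003,0,0,0,0,-0.102,0.0006,-0.0015,0,0,0,0,-0.102,0.0006,-0.0005,0,0,0,0,-0.102,0.0006,0,0,0,0,0,-0.102,0.0006,0,0,0,0,0]}}

```text
time_s: 7.05
eef_pos: [0.4482, -0.08, 0.1523]
eef_rot: [0.001, 0.775, 0.632, -0.0]
wrist_force: [-10.8, 6.3, 28.1]
opening: 0.001
grasp_force: 14.3
```

Run:
```python
from h import *
o=ctrl.get_obs()
psi=-.1965;xp,yp=frame(psi);M=np.array([.4548,-.0447,.077])
Rg=Rgoal(psi,-.5);zt=Rg.apply([0,0,1])
for a,h in((-.112,.06),(-.112,.0095),(-.0785-.0185,.0095)):
    tip=M+a*yp-.003*xp+[0,0,h]
    print(goal(o,tip-.073*zt,Rg), (tip-.073*zt).round(4))
```

```text
[-0.0764 -0.0379 -0.0487 -0.4994  0.0026 -0.0057] [ 0.3957 -0.1471  0.2011]
[-0.0763 -0.038   0.0018 -0.4994  0.0026 -0.0057] [ 0.3957 -0.1471  0.1506]
[-0.0613 -0.0381  0.0018 -0.4994  0.0026 -0.0057] [ 0.3986 -0.1324  0.1506]
```

All three keys are at their stops. Now I'll lift, tilt the gripper back toward the robot so the lid has room, and come down to the right of the knob.

{"api": "carry_out", "payload": {"steps": [0,0,-0.03,0,0,0,0,0,0,-0.06,0,0,0,0,-0.04,-0.01,-0.07,-0.12,0,0,0,-0.076,-0.02,-0.07,-0.25,0.001,-0.003,0,-0.0763,-0.038,-0.06,-0.37,0.002,-0.004,0,-0.0763,-0.038,-0.051,-0.4994,0.0026,-0.0057,0,-0.0763,-0.038,-0.051,-0.4994,0.0026,-0.0057,0,-0.0763,-0.038,-0.051,-0.4994,0.0026,-0.0057,0,-0.0763,-0.038,-0.03,-0.4994,0.0026,-0.0057,0,-0.0763,-0.038,-0.02,-0.4994,0.0026,-0.0057,0,-0.0763,-0.038,-0.012,-0.4994,0.0026,-0.0057,0,-0.0763,-0.038,-0.007,-0.4994,0.0026,-0.0057,0,-0.0763,-0.038,-0.003,-0.4994,0.0026,-0.0057,0,-0.0763,-0.038,0,-0.4994,0.0026,-0.0057,0,-0.0763,-0.038,0,-0.4994,0.0026,-0.0057,0]}}

```text
time_s: 8.55
eef_pos: [0.3951, -0.1471, 0.1498]
eef_rot: [0.191, 0.749, 0.615, 0.157]
wrist_force: [0.0, -1.0, 0.1]
opening: -0.001
grasp_force: 0.0
```

Run:
```python
from h import *
o=ctrl.get_obs();a=ctrl.camera("wrist")[:,:,::-1];b=ctrl.camera("top")[:,:,::-1]
print(o["eef_pos"],o["eef_rot"],o["wrist_force"],ctrl.get_obs()["time_s"])
b=cv2.resize(b[160:260,190:360],(640,376),interpolation=2)
a=cv2.resize(a[:,120:520],(376,376))
cv2.imwrite("pics/pre.png",cv2.resize(np.hstack([a,b]),(800,296)))
```

```text
[ 0.39509267 -0.14713789  0.14977521] [0.19100722 0.74920943 0.61451312 0.15676445] [ 0.0467772  -1.04552013  0.06601562] 8.65
```

View pics/pre.png

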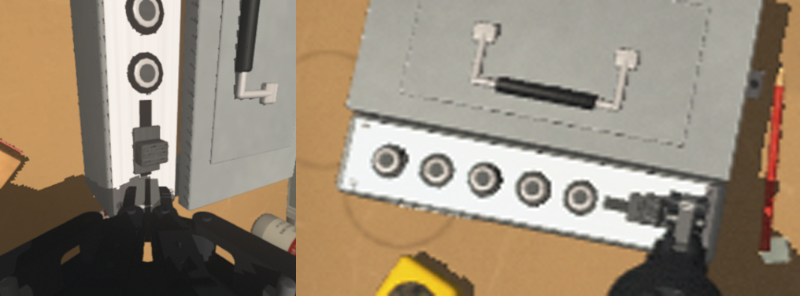

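The left wrist view shows the fingertips just below the knob and in line with it. The right top view shows them on bare plate to the right of the knob. I'll push left.

{"api": "carry_out", "payload": {"steps": [0.003,0,0,0,0,0,0,0.006,0,0,0,0,0,0,0.008,0,0,0,0,0,0,0.01,0,0,0,0,0,0,0.012,0,0,0,0,0,0,0.014,0,0,0,0,0,0,0.015,0,0,0,0,0,0,0.015,0,0,0,0,0,0]}}

```text
time_s: 9.45
eef_pos: [0.3981, -0.1324, 0.15]
eef_rot: [0.191, 0.749, 0.615, 0.157]
wrist_force: [-2.3, -2.8, 1.2]
opening: -0.001
grasp_force: 1.2
```

Moving at about 3 N, past where the lock would have stopped it, so I'll carry on to the end stop.

{"api": "carry_out", "payload": {"steps": [0.002,0,0,0,0,0,0,0.004,0,0,0,0,0,0,0.006,0,0,0,0,0,0,0.008,0,0,0,0,0,0,0.009,0,0,0,0,0,0,0.01,0,0,0,0,0,0,0.01,0,0,0,0,0,0]}}

```text
time_s: 10.15
eef_pos: [0.3999, -0.1245, 0.1503]
eef_rot: [0.193, 0.749, 0.614, 0.155]
wrist_force: [-8.5, -14.2, -0.9]
opening: -0.004
grasp_force: 7.6
```

{"api": "carry_out", "payload": {"steps": [0.0015,0,0,0,0,0,0,0.003,0,0,0,0,0,0,0.003,0,0,0,0,0,0]}}

```text
time_s: 10.45
eef_pos: [0.4003, -0.1237, 0.1504]
eef_rot: [0.195, 0.749, 0.614, 0.153]
wrist_force: [-16.1, -26.1, -3.3]
opening: 0.006
grasp_force: 14.6
```

The slide is on its stop. Retreat right, then back along the fingers.

{"api": "carry_out", "payload": {"steps": [-0.005,0,0,0,0,0,0,-0.012,0,0,0,0,0,0,-0.014,0,-0.01,0,0,0,0,-0.014,0,-0.04,0,0,0,0,-0.014,-0.02,-0.08,0,0,0,0,-0.014,-0.04,-0.12,0,0,0,0,-0.014,-0.04,-0.12,0,0,0,0,-0.014,-0.04,-0.12,0,0,0,0,-0.014,-0.04,-0.12,0,0,0,0]}}

```text
time_s: 11.35
eef_pos: [0.3073, -0.1157, 0.2363]
eef_rot: [0.192, 0.749, 0.614, 0.157]
wrist_force: [-0.1, -0.2, -0.6]
opening: 0.002
grasp_force: 0.0
```

Run:
```python
from h import *
a=ctrl.camera("scene")[:,:,::-1];b=ctrl.camera("top")[:,:,::-1]
print(ctrl.get_obs()["eef_pos"],ctrl.get_obs()["wrist_force"],ctrl.get_obs()["time_s"])
a=cv2.resize(a[150:300,200:400],(400,300),interpolation=2);b=cv2.resize(b[110:290,190:430],(400,300),interpolation=2)
cv2.imwrite("pics/post.png",np.hstack([a,b]))
```

```text
[ 0.30727224 -0.11502266  0.23537513] [0.0078832  0.39085103 0.30288172] 11.45
```

View pics/post.png

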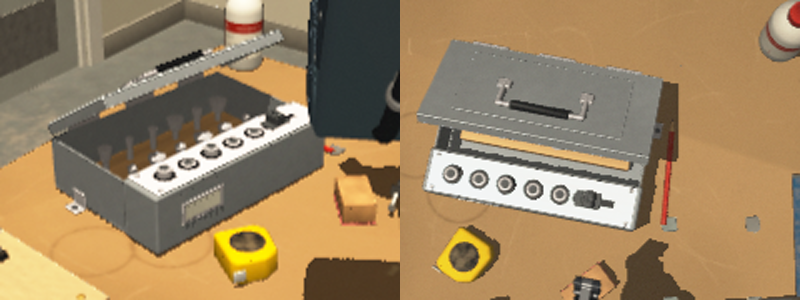

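Both views show the lid sprung fully open, the slide moved left and the robot clear. The tape measure, cork block, pencil and bottle are where they were.

```bash
python3 -c "
from bench import ctrl
print(ctrl.hand_in())"
```

```text
the job is handed in; nothing more can be done
None
```

I pressed keys 4, 2 and 5 fully in, in that order, then pushed the release slide to its left stop. The lid sprang open, the objects round the box look unmoved, and the job was handed in at about 11.5 s.

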